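# Heft out the thin-cast flowerpot and nest the good pair loosely

## Robot

A 6-joint arm with a two-finger parallel gripper is mounted at the origin on the work surface. World frame = base frame: x ahead of the robot, y to its left, z up, the work surface at z = 0. Lengths are in mm, angles in rad, forces in N, time in s.
With the tool pointing down it reaches from about 275 to 750 mm from the base axis. Payload 10.2 kg.
Tool frame: the origin (TCP) lies midway between the tips of the shut fingers; the grasp point (between the pads) lies 19 mm behind it; z points along the fingers, y is the line along which they close (so a half turn about z gives the same grasp; the last joint's range is limited). The gripper opens to 85 mm and grips with 20 to 120 N. Pads are 22 mm wide; open, the fingers measure 114 mm over their backs; the gripper's body (76 mm by 85 mm) begins 54 mm behind the grasp point. The pads swing forward as they close: fully open they stand 13 mm farther back than shut.
Start: joints at [1.074, 0.313, 1.498, -0, 1.331, -0.223], TCP at [141.968, 505.446, 231.294] pointing down, gripper open.
Joint ranges: [-2.94, 2.94], [-0.97, 2.17], [0.19, 2.56], [-1.23, 4.37], [0.02, 3.11], [-2.88, 2.88]. Speed limits (rad/s): [2.39, 2.39, 3.01, 3.14, 3.14, 3.14].

## Interface

Orientations are given as a unit quaternion [x, y, z, w].
In Python, from cell import get_state, snapshot, finish_job, spot_in, silhouettes, tip_of gives the robot as it stands. The module is installed in compiled form; this text tells all that it offers.
- The arm moves only by the tool drive_tool, never from a script. Its argument "motion" is a list that holds one entry, the list of rows, each a list of 7 numbers: the turn, a rotation vector about the tool's x, y, z in rad, then the shift along the tool's x, y, z in mm, then the opening in per cent of the stroke, from 0 (shut) to 100 (fully open). In form: [[[wx, wy, wz, dx, dy, dz, claw], ...]]. A call has 1 to 10 rows; each row is the pose to reach, as a shift and turn from the pose commanded when the call began, along the tool's axes at that moment; what a row does not reach only later rows make up. A row lasts 1/8 s, in which the tool goes at most 62.5 mm and 10.7 degrees, less where a joint would pass 70% of its speed; a pose out of reach is approached as far as the arm can. A call with a gripper value outside its range is refused whole. The fingers move at their own pace and stop on an object; "grip_force" is the grip in N (left out, the last holds). Time passes only in rows, so rows that repeat a pose let the fingers close. It gives the time, the measured TCP pose, the force, the opening and the grip force at its end, in the units of the state.
- get_state(): the state, without advancing time (a new reading comes with each control period).
- snapshot(name): name is "scene" or "side" or "wrist"; returns a dict with "pixels" (480x640x3 uint8, red, green, blue), "fov_y" (degrees; the focal length in pixels is half the picture's height over the tangent of half this angle, whatever the lens; pixels are square), "cx", "cy" (the principal point, pixels), "R" (3x3) and "t" (3): a world point X has camera coordinates R X + t. Camera axes: x right, y down, z forward; pixel columns grow to the right and rows downward; lengths in mm; the calibration is good to about 2 mm. A picture is of the moment at which its call begins. There is no depth.
- finish_job(): hands the job in; it is judged then, once.
Trained networks look in a picture, given as the dict that the camera call returned (one of the last four; its "shot" number tells which), for a name from the list of things; names that differ only in an ending like _2 or _b are one class to them, and where a whole thing is asked for, a point or a joint stands for the part that bears it (a point fixed in the world has none). Each returns a list of dicts, best first, with "conf" (0 to 1); they miss things now and then, are a little off and sometimes report something else, mostly with a low value. They report only what shows in the picture. A call takes as long as a camera call.
- spot_in(name, picture): "bbox" ([centre column, centre row, width, height] in pixels, round what is visible of it).
- silhouettes(name, picture): "region" (480x640 bool, what is visible of it) and "bbox" ([centre column, centre row, width, height] in pixels, round what is visible of it).
- tip_of(name, picture): "uv" ([column, row] in pixels: a listed point, or the origin of a listed thing).
The state is a dict: "time": time; "q": joint angles; "qd": joint speeds; "joint_efforts": joint torques, N m; "position": TCP position; "tool_rot": TCP orientation; "force": force on the tool from outside, world axes, zero at the start; "wrist_torque": the same for the moment, N m; "grip_width": finger opening in mm; "finger_force": force on a finger pad.
Only numpy, scipy, OpenCV 4.12 (cv2) and the standard library are available. Lean on these libraries where they do the work, as an engineer would, in place of code of your own. Each camera call takes 0.05 s, during which the arm holds its last target. There are 200 camera calls.

## Task

Two of the three scaled flowerpots on the ware board are good and one was cast too thin: it looks the same but weighs less than half as much, so lift them to feel which it is. Stand the thin one upright in the grey seconds crate, and nest the two good ones on the board, one inside the other: lower it gently until you feel the walls meet and let go there, neither pressing nor dropping it, so that the pots do not wedge or chip. Tip or knock none of them, and leave everything else as it is.

Things in the scene. Friction and masses are not known exactly. Their poses are not given: they have to be found in the camera images.
- pot_a: one of three flowerpots alike in shape and look (pink scaled wall, mint band, ochre collar); origin at the centre of its underside, z up its axis. Each is 115 mm high, open-topped; foot 42 mm across, flaring evenly to 67 mm at 95 mm up; the top 20 mm is a straight collar 68 mm across, the best grip. Mouth 59 mm across, narrowing evenly to 31 mm at the inner floor, 7 mm up
- pot_b: one of three flowerpots alike in shape and look (pink scaled wall, mint band, ochre collar); origin at the centre of its underside, z up its axis. Two of the three are good pots of about 320 g (295 to 346 g), one is the thin casting of about 130 g (117 to 143 g); neither look nor place tells which
- pot_c: one of three flowerpots alike in shape and look (pink scaled wall, mint band, ochre collar); origin at the centre of its underside, z up its axis. An equal pot lowered into another on the same axis meets its wall when its underside is about 50 mm (43 to 57 mm) above the outer pot's underside
- board: plywood ware board, 130 mm (x) by 420 mm (y), fixed; origin on the table under its centre, its top face is 28 mm above the table. The three pots stand on it in a row along its y axis, about 125 mm apart, in any order
- crate: grey ventilated plastic seconds crate, open at the top, 300 mm (its x) by 200 mm (its y), walls 75 mm high and 4 mm thick, fixed; origin on the table under its centre, inner floor 6 mm up. Two chipped terracotta pots already stand at its +x end; the rest is free
- crate_free (a point): point on the crate's inner floor, 50 mm from the crate's centre towards its -x end: the middle of the free part
- second_a: chipped terracotta pot, 70 mm across, 72 mm high, standing in the crate; origin at the centre of its underside; must not be disturbed
- second_b: chipped reddish pot, 66 mm across, 66 mm high, standing in the crate; origin at the centre of its underside; must not be disturbed
- rib: flat wooden rib, 99 x 28 x 5 mm, lying on the board between two pots; origin at the underside; must not be disturbed
- glaze_jar: mint jar with a white cap, 72 mm across, 85 mm high, on one side; origin at its underside; must not be disturbed
- saucers: stack of three saucers, 96 mm across, 24 mm high, on one side; origin at its underside; must not be disturbed
- calipers: steel calipers, 145 mm long, lying on one side; must not be disturbed

How it is judged (in metres and radians):
At the end, for the whole second after the job is handed in: the thin pot (under 2.2 N on the crate) stands upright within 0.06 rad on the crate floor; one good pot stands on the board with the other upright in it, underside 35 to 66 mm above the outer one's, axes within 10 mm, the pair weighing over 5.2 N on the board; all at rest (((x of pot_a in the frame of crate between -0.145 and 0.145 m and y of pot_a in the frame of crate between -0.095 and 0.095 m and z of pot_a in the frame of crate between 0.002 and 0.01 m and angle between pot_a's own z axis and vertical below 0.06 rad and contact force between pot_a and crate below 2.2 N) or (x of pot_b in the frame of crate between -0.145 and 0.145 m and y of pot_b in the frame of crate between -0.095 and 0.095 m and z of pot_b in the frame of crate between 0.002 and 0.01 m and angle between pot_b's own z axis and vertical below 0.06 rad and contact force between pot_b and crate below 2.2 N) or (x of pot_c in the frame of crate between -0.145 and 0.145 m and y of pot_c in the frame of crate between -0.095 and 0.095 m and z of pot_c in the frame of crate between 0.002 and 0.01 m and angle between pot_c's own z axis and vertical below 0.06 rad and contact force between pot_c and crate below 2.2 N)) and ((z of pot_a in the frame of pot_b between 0.035 and 0.066 m and horizontal distance between pot_a and pot_b below 0.01 m and angle between pot_a's own z axis and vertical below 0.09 rad and angle between pot_b's own z axis and vertical below 0.06 rad and z of pot_b in the frame of board between 0.024 and 0.032 m and x of pot_b in the frame of board between -0.065 and 0.065 m and y of pot_b in the frame of board between -0.21 and 0.21 m and contact force between pot_b and board above 5.2 N) or (z of pot_b in the frame of pot_a between 0.035 and 0.066 m and horizontal distance between pot_b and pot_a below 0.01 m and angle between pot_b's own z axis and vertical below 0.09 rad and angle between pot_a's own z axis and vertical below 0.06 rad and z of pot_a in the frame of board between 0.024 and 0.032 m and x of pot_a in the frame of board between -0.065 and 0.065 m and y of pot_a in the frame of board between -0.21 and 0.21 m and contact force between pot_a and board above 5.2 N) or (z of pot_b in the frame of pot_c between 0.035 and 0.066 m and horizontal distance between pot_b and pot_c below 0.01 m and angle between pot_b's own z axis and vertical below 0.09 rad and angle between pot_c's own z axis and vertical below 0.06 rad and z of pot_c in the frame of board between 0.024 and 0.032 m and x of pot_c in the frame of board between -0.065 and 0.065 m and y of pot_c in the frame of board between -0.21 and 0.21 m and contact force between pot_c and board above 5.2 N) or (z of pot_c in the frame of pot_b between 0.035 and 0.066 m and horizontal distance between pot_c and pot_b below 0.01 m and angle between pot_c's own z axis and vertical below 0.09 rad and angle between pot_b's own z axis and vertical below 0.06 rad and z of pot_b in the frame of board between 0.024 and 0.032 m and x of pot_b in the frame of board between -0.065 and 0.065 m and y of pot_b in the frame of board between -0.21 and 0.21 m and contact force between pot_b and board above 5.2 N) or (z of pot_a in the frame of pot_c between 0.035 and 0.066 m and horizontal distance between pot_a and pot_c below 0.01 m and angle between pot_a's own z axis and vertical below 0.09 rad and angle between pot_c's own z axis and vertical below 0.06 rad and z of pot_c in the frame of board between 0.024 and 0.032 m and x of pot_c in the frame of board between -0.065 and 0.065 m and y of pot_c in the frame of board between -0.21 and 0.21 m and contact force between pot_c and board above 5.2 N) or (z of pot_c in the frame of pot_a between 0.035 and 0.066 m and horizontal distance between pot_c and pot_a below 0.01 m and angle between pot_c's own z axis and vertical below 0.09 rad and angle between pot_a's own z axis and vertical below 0.06 rad and z of pot_a in the frame of board between 0.024 and 0.032 m and x of pot_a in the frame of board between -0.065 and 0.065 m and y of pot_a in the frame of board between -0.21 and 0.21 m and contact force between pot_a and board above 5.2 N)) and linear speed of each of pot_a, pot_b, pot_c below 0.02 m/s); the robot touches nothing.
It fails at once if two pots pressed, knocked or dropped together (more than 80 N in all between their walls, which press with about 15 N when simply nested) (contact force between pot_a and pot_b above 80 N or contact force between any of pot_b, pot_a and pot_c above 80 N).
It fails at once if a pot dropped or pressed onto the board or into the crate (more than 35 N) (contact force between any of pot_a, pot_b, pot_c and crate above 35 N or contact force between any of pot_a, pot_b, pot_c and board above 35 N).
It fails at once if a pot tipped over (more than 0.5 rad) (angle between any of pot_a, pot_b, pot_c's own z axis and vertical above 0.5 rad).
It fails at once if another thing disturbed (moved more than 25 mm) (distance of any of rib, second_a, second_b, glaze_jar, saucers, calipers from where it was at the start of the episode above 0.025 m).
It also fails if it takes over 72 s, if anything falls off the work surface, if the arm or the gripper's body presses on something with over 40 N, if the wrist force passes 120 N, or if a joint passes its speed limit or range.

## Working session

There is one attempt and no reset: what is moved stays moved. The work goes in short steps, Python scripts to look and compute and a tool call to move; the robot and the scene stay as the last step left them, time stands still between calls to the robot, and variables do not carry over. Pictures are saved under pics/ and viewed, at most 10 in all, crops included, and the job is handed in when it is done.

Besides the shell and the picture viewer there is one more tool, called after "Emit:" by a JSON object that holds its "method" and its "body", one argument or row to a line. drive_tool: Moves the arm, as the interface text tells. Its arguments: {"type":"object","properties":{"motion":{"type":"array"},"grip_force":{"type":"number"}},"required":["motion"]}

```bash
mkdir -p pics; cat > h.py <<'E'
import numpy as np, cv2
from cell import *
def K(p):
    f=240/np.tan(np.radians(p["fov_y"])/2); return f
def ray(p,uv):
    f=K(p); R=np.array(p["R"]);t=np.array(p["t"])
    d=R.T@np.array([(uv[0]-p["cx"])/f,(uv[1]-p["cy"])/f,1]); return -R.T@t,d
def onz(p,uv,z):
    c,d=ray(p,uv); return c+d*(z-c[2])/d[2]
def proj(p,X):
    c=np.array(p["R"])@np.array(X)+np.array(p["t"]); return p["cx"]+K(p)*c[0]/c[2],p["cy"]+K(p)*c[1]/c[2]
def tri(rs):
    A=np.zeros((3,3));b=np.zeros(3)
    for c,d in rs:
        d=d/np.linalg.norm(d);P=np.eye(3)-np.outer(d,d);A+=P;b+=P@c
    return np.linalg.solve(A,b)
def save(p,n): cv2.imwrite("pics/"+n+".png",cv2.cvtColor(p["pixels"],cv2.COLOR_RGB2BGR))
E
python3 - <<'E'
from h import *
np.set_printoptions(precision=3,suppress=True)
s=get_state();print({k:s[k] for k in("time","position","tool_rot","force","grip_width")})
ps=[snapshot(n) for n in("scene","side")]
for n,p in zip(("scene","side"),ps):
    save(p,n+"0"); c,_=ray(p,(0,0)); print(n,c,K(p))
    for o in("pot_a","board","crate","crate_free","second_a","rib","glaze_jar","saucers","calipers"):
        for r in tip_of(o,p)[:4]:
            print(o,"tip",np.array(r["uv"]),round(r["conf"],2),onz(p,r["uv"],28 if o in("pot_a","rib") else 6 if o=="crate_free" else 0))
    for r in spot_in("pot_a",p): print("bbox",np.array(r["bbox"]),r["conf"])
E
```

```text
{'time': 0.0, 'position': array([141.82 , 505.216, 230.734]), 'tool_rot': array([ 0.136,  0.991, -0.001, -0.   ]), 'force': array([-0.081, -0.653,  0.023]), 'grip_width': 85.30463427458298}
scene [1129.562  -89.584 1083.153] 433.7964470016086
pot_a tip [366.2 228.9] 0.81 [516.463 133.909  28.   ]
pot_a tip [455.2 238.8] 0.81 [585.075 374.004  28.   ]
pot_a tip [407.6 241. ] 0.74 [572.334 240.412  28.   ]
board tip [408.7 239.5] 0.81 [553.18  253.523   0.   ]
board tip [120.2 289.8] 0.6 [ 590.892 -555.569    0.   ]
crate tip [238.3 257.4] 0.81 [ 539.09  -234.551    0.   ]
crate tip [432.  237.9] 0.51 [557.894 321.183   0.   ]
crate tip [405.1 242. ] 0.33 [559.703 241.272   0.   ]
crate tip [511.7 219.2] 0.33 [530.7   571.265   0.   ]
crate_free tip [230.9 240.5] 0.64 [ 484.665 -251.789    6.   ]
second_a tip [262. 282.] 0.87 [ 624.276 -174.671    0.   ]
second_a tip [227.  286.7] 0.78 [ 624.202 -269.629    0.   ]
rib tip [432.8 242.7] 0.62 [587.996 308.511  28.   ]
glaze_jar tip [133.1 235.6] 0.89 [ 422.846 -532.486    0.   ]
calipers tip [510.6 215.8] 0.54 [518.792 572.424   0.   ]
b
[... 293 characters left out ...]
79 [578.326 371.741  28.   ]
board tip [302.7 304.7] 0.65 [552.57  241.068   0.   ]
crate tip [368.  210.1] 0.94 [ 530.06  -233.927    0.   ]
crate_free tip [380.5 210.8] 0.87 [ 488.198 -240.297    6.   ]
crate_free tip [273.6 329.6] 0.61 [583.829 357.014   6.   ]
second_a tip [342.5 195.8] 0.75 [ 638.317 -272.832    0.   ]
second_a tip [339.6 210.4] 0.71 [ 616.973 -193.143    0.   ]
rib tip [286.6 310.4] 0.54 [572.757 299.716  28.   ]
saucers tip [384.1 156.9] 0.86 [ 584.773 -566.774    0.   ]
calipers tip [257.4 404.8] 0.68 [517.819 570.522   0.   ]
bbox [268.2 310.5  26.   48.7] 0.75
bbox [331.4 261.2  24.7  43.4] 0.71
bbox [295.2 282.7  26.6  52.2] 0.63
bbox [420.8 162.4  23.9  28.9] 0.3
```

```bash
python3 - <<'E'
import cv2
a=cv2.imread("pics/scene0.png");b=cv2.imread("pics/side0.png")
c=[cv2.resize(a[130:330,80:560],None,fx=1.6,fy=1.4),cv2.resize(b[130:440,200:480],(768,300))]
c=[cv2.resize(a[160:330,100:540],(790,305)),cv2.resize(b[140:420,200:450],(330,290))]
c[1]=cv2.copyMakeBorder(c[1],0,0,0,460,0)
cv2.imwrite("pics/c0.png",cv2.vconcat(c))
E
```

```text
(no output)
```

View pics/c0.png

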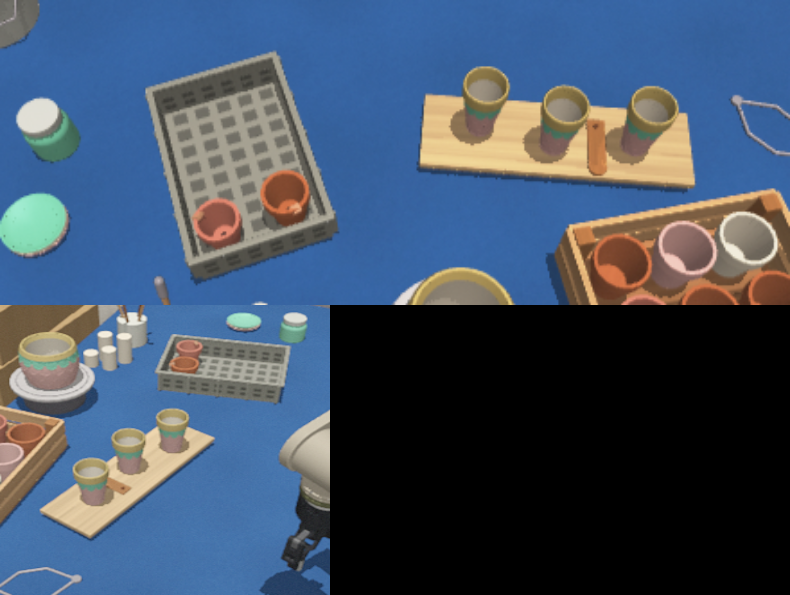

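The view shows the three pots on the board (row at about 480–655, 100 in the crop). The rib lies between the middle and +y pots, and both seconds are at the crate's near (+x) end. I'll go above the board and look with the wrist camera.

Emit:
{"method": "drive_tool", "body": {
  "motion": [
    [[0, 0, 0, -52, -15, -20, 100], [0, 0, 0, -104, -31, -38, 100], [0, 0, 0, -156, -46, -57, 100], [0, 0, 0, -208, -62, -76, 100], [0, 0, 0, -260, -77, -95, 100], [0, 0, 0, -312, -92, -113, 100], [0, 0, 0, -364, -108, -132, 100], [0, 0, 0, -416, -124, -151, 100], [0, 0, 0, -468, -139, -170, 100], [0, 0, 0, -468, -139, -170, 100]]
  ]
}}

```text
time: 2.35
position: [557.6, 242.8, 400.8]
tool_rot: [0.138, 0.99, -0.0, 0.0]
force: [-1.3, 1.0, -0.4]
grip_width: 85.2
finger_force: 0.0
```

```bash
cat > look.py <<'E'
from h import *
import sys
np.set_printoptions(precision=1,suppress=True)
s=get_state();print(s["time"],s["position"],s["tool_rot"],s["force"])
p=snapshot("wrist"); save(p,sys.argv[1]); print("cam",ray(p,(0,0))[0],K(p))
for o in sys.argv[2:]:
    for r in tip_of(o,p)[:4]: print(o,"tip",np.array(r["uv"]),round(r["conf"],2),onz(p,r["uv"],6 if o=="crate_free" else 28 if o in("pot_a","rib") else 0))
    for r in silhouettes(o,p)[:4]:
        print(o,"sil",np.array(r["bbox"]),round(r["conf"],2),r["region"].sum())
E
python3 look.py w1 pot_a board rib
```

```text
2.35 [557.6 242.8 400.8] [ 0.1  1.  -0.   0. ] [-1.3  1.  -0.4]
cam [488.3 262.3 543.4] 374.3056684431589
pot_a tip [320.4 183. ] 0.91 [563.4 240.3  28. ]
pot_a tip [411.9 174.3] 0.66 [586.3 364.2  28. ]
pot_a tip [235.7 169.4] 0.62 [513.7 134.2  28. ]
pot_a sil [323.1 200.9  63.8  65.9] 0.76 3037
pot_a sil [217.4 182.6  70.5  68.6] 0.55 3383
board tip [322.  172.1] 0.84 [552.9 245.7   0. ]
board sil [323.1 174.5 314.6 107. ] 0.71 18132
rib tip [370.8 179.7] 0.78 [578.  308.3  28. ]
rib sil [370.9 184.3  18.6  70.5] 0.7 1410
```

View pics/w1.png

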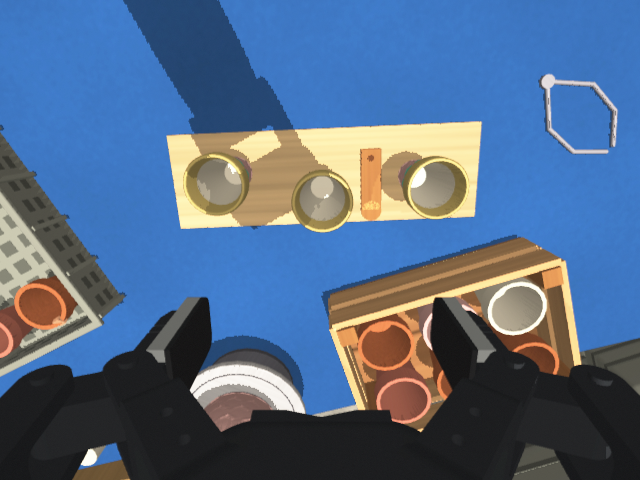

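The wrist view shows the pot rims centred near (216,184), (322,201) and (437,188). The rib is at (371,184), with the wooden crate of wares at lower right. Next I'll fit the rims by colour.

```bash
cat > rims.py <<'E'
from h import *
def rims(p,seeds,rad=45):
    """seeds: expected pixel centres; returns fitted ellipse of outer rim (ochre)"""
    hsv=cv2.cvtColor(p["pixels"],cv2.COLOR_RGB2HSV)
    out=[]
    for u,v in seeds:
        m=cv2.inRange(hsv,(18,110,60),(32,255,255))
        k=np.zeros_like(m);cv2.circle(k,(int(u),int(v)),rad,255,-1);m&=k
        m=cv2.morphologyEx(m,cv2.MORPH_OPEN,np.ones((2,2),np.uint8))
        pts=np.argwhere(m>0)[:,::-1].astype(np.float32)
        if len(pts)<30: out.append(None);continue
        h=cv2.convexHull(pts); e=cv2.fitEllipse(h); out.append((e,len(pts)))
    return out
E
python3 - <<'E'
from rims import *
np.set_printoptions(precision=1,suppress=True)
p=snapshot("wrist"); f=K(p); print(np.array(p["R"]))
for r in rims(p,[(216,184),(322,201),(437,188)]):
    e,n=r; print(e,n,onz(p,e[0],143), "u per mm at z143:",68*f/(543-143))
print("wooden crate edge z80",onz(p,(340,300),80),"corner",onz(p,(525,240),80),"saucer",onz(p,(250,355),60))
for uv in((168,136),(481,122),(181,229),(475,216)): print("board corner",onz(p,uv,28))
print(p["pixels"][160:166,187:192].tolist()[0], p["pixels"][140,300],p["pixels"][214,241])
E
```

```text
[[ 0.3  1.  -0. ]
 [ 0.9 -0.3  0.3]
 [ 0.3 -0.1 -1. ]]
((216.0207977294922, 186.9979248046875), (62.00162887573242, 65.90006256103516), 131.93017578125) 1504 [517.  138.8 143. ] u per mm at z143: 63.63196363533701
((318.2147216796875, 203.11135864257812), (59.9337272644043, 68.3387680053711), 102.79573059082031) 1261 [563.7 240.  143. ] u per mm at z143: 63.63196363533701
((432.8663024902344, 191.85360717773438), (61.284420013427734, 63.78306579589844), 58.707183837890625) 1252 [585.2 362.8 143. ] u per mm at z143: 63.63196363533701
wooden crate edge z80 [713.5 228.2  80. ] corner [695.4 481.5  80. ] saucer [774.3  74.5  60. ]
board corner [444.6  64.6  28. ]
board corner [539.4 469.6  28. ]
board corner [569.7  33.5  28. ]
board corner [664.1 441.8  28. ]
[[250, 230, 164], [250, 229, 162], [250, 229, 165], [250, 229, 164], [250, 229, 165]] [248 224 158] [177 145 101]
```

Emit:
{"method": "drive_tool", "body": {
  "motion": [
    [[0, 0, 0, 4, -40, 40, 100], [0, 0, 0, 8, -80, 75, 100], [0, 0, 0, 11, -114, 110, 100], [0, 0, 0, 11, -114, 110, 100]]
  ],
  "grip_force": 30
}}

```text
time: 3.25
position: [511.7, 137.1, 289.2]
tool_rot: [0.137, 0.991, -0.001, -0.002]
force: [0.3, 0.3, 1.1]
grip_width: 85.0
finger_force: 0.0
```

```bash
cat > near.py <<'E'
from rims import *
import sys
# find rims near expected world xy list: args name x y [x y ...]
np.set_printoptions(precision=1,suppress=True)
s=get_state();print(s["time"],s["position"],s["tool_rot"],s["force"],s["grip_width"])
p=snapshot("wrist");save(p,sys.argv[1]);c=ray(p,(0,0))[0]
a=list(map(float,sys.argv[2:]))
im=p["pixels"].copy()
for x,y in zip(a[::2],a[1::2]):
    uv=proj(p,(x,y,143)); dep=(np.array(p["R"])@np.array([x,y,143])+np.array(p["t"]))[2]
    r=rims(p,[uv],int(44*K(p)/dep))[0]
    if r:
        cv2.ellipse(im,r[0],(255,0,0),1)
        print("exp",uv,"ell",np.round(np.array(r[0][0]),1),np.round(r[0][1],1),"expdiam",68*K(p)/dep,"xy@143",onz(p,r[0][0],143),"ray",ray(p,r[0][0])[1],"cam",c)
cv2.imwrite("pics/"+sys.argv[1]+"_e.png",cv2.cvtColor(im,cv2.COLOR_RGB2BGR))
E
python3 near.py w2 516 137 564 240; python3 -c "
from h import *
p=snapshot('wrist')
for r in tip_of('pot_a',p)[:3]: print(r['uv'],r['conf'],onz(p,r['uv'],28))
"
```

```text
3.25 [511.7 137.1 289.2] [ 0.1  1.  -0.  -0. ] [0.3 0.3 1.1] 85.01012354846695
exp (np.float64(322.74140526457364), np.float64(224.39654781452367)) ell [321.1 221.2] [83.2 94.2] expdiam 85.19992403594122 xy@143 [513.1 136.4 143. ] ray [ 0.2 -0.1 -1. ] cam [443.1 156.5 432.2]
exp (np.float64(461.0334833482217), np.float64(246.07067130199025)) ell [459.4 245.5] [80.6 86.4] expdiam 83.84594443401559 xy@143 [563.2 238.8 143. ] ray [ 0.4  0.3 -1. ] cam [443.1 156.5 432.2]
[536.1, 200.4] 0.74 [585.53195486 363.71998493  28.        ]
[317.0, 196.0] 0.71 [515.28382522 132.9085271   28.        ]
[420.2, 213.3] 0.58 [565.1801633  238.01245851  28.        ]
```

View pics/w2_e.png

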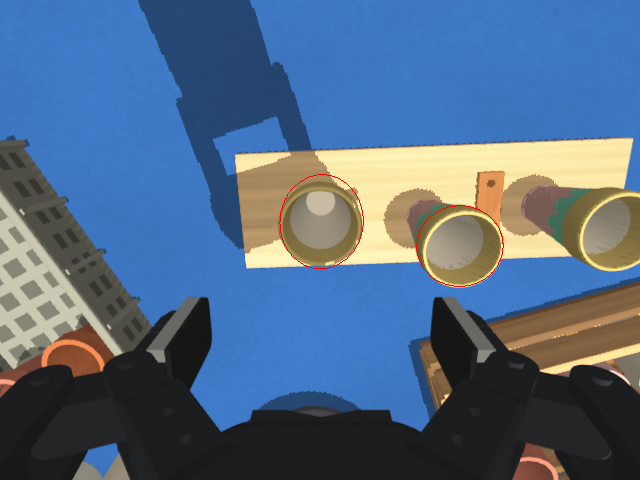

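The view shows the three rims: pot A centred at (321,224), pot B at (459,245). A is between the open fingers in the closing direction, and the rim sizes match a 143 mm height. I'll descend over A.

Emit:
{"method": "drive_tool", "body": {
  "motion": [
    [[0, 0, 0, -3, 0, 50, 100], [0, 0, 0, -3, 0, 90, 100], [0, 0, 0, -3, 0, 125, 100], [0, 0, 0, -3, 0, 155, 100], [0, 0, 0, -3, 0, 175, 100], [0, 0, 0, -3, 0, 185, 100], [0, 0, 0, -3, 0, 185, 100]]
  ]
}}

```text
time: 4.28
position: [516.9, 138.0, 106.6]
tool_rot: [0.136, 0.991, 0.0, 0.0]
force: [-0.6, -0.3, 0.9]
grip_width: 85.4
finger_force: 0.0
```

```bash
python3 near.py w3 516 137; python3 -c "
from h import *
for i in range(4):
    p=snapshot('wrist'); print(get_state()['position'],get_state()['force'],ray(p,(0,0))[0])"
```

```text
4.275 [516.9 138.  106.6] [0.1 1.  0.  0. ] [-0.6 -0.3  0.9] 85.42297370108014
exp (np.float64(318.10793215472916), np.float64(352.2487069090684)) ell [308.2 335.5] [189.8 218.5] expdiam 208.53727404914284 xy@143 [509.2 135.6 143. ] ray [ 0.5 -0.2 -0.9] cam [447.4 157.1 249.2]
[517.10965549 137.76447543 107.29700544] [-0.02160065  0.04290618 -0.45101816] [447.51550648 156.99714569 249.63507463]
[517.05332386 137.68997201 107.3089018 ] [-0.36156867  0.33485612  1.10917539] [447.50695735 156.9120574  249.80782592]
[516.98188876 137.63897817 107.25488743] [-0.43171266 -0.30829074  0.01451832] [447.44838342 156.83958546 249.8131868 ]
[516.85836497 137.57809114 107.07960394] [ 0.19386777 -0.41605106  0.17941409] [447.37215586 156.78113752 249.72827998]
```

View pics/w3.png

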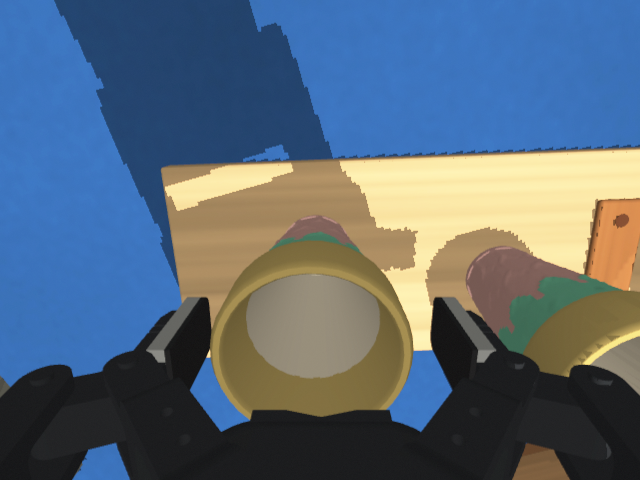

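The rim spans columns 211–413 (centre 312), while the fingers are centred at 322. The pot is therefore about 3 mm towards −y of the tool, so I'll shift, then close.

Emit:
{"method": "drive_tool", "body": {
  "motion": [
    [[0, 0, 0, 0, -3, 1, 100], [0, 0, 0, 0, -3, 1, 100], [0, 0, 0, 0, -3, 1, 60], [0, 0, 0, 0, -3, 1, 60], [0, 0, 0, 0, -3, 1, 60], [0, 0, 0, 0, -3, 1, 60]]
  ],
  "grip_force": 40
}}

```text
time: 5.28
position: [515.9, 134.6, 105.8]
tool_rot: [0.136, 0.991, 0.0, 0.0]
force: [-0.5, -0.9, 5.4]
grip_width: 67.0
finger_force: 44.9
```

Emit:
{"method": "drive_tool", "body": {
  "motion": [
    [[0, 0, 0, 0, 0, -2, 60], [0, 0, 0, 0, 0, -8, 60], [0, 0, 0, 0, 0, -20, 60], [0, 0, 0, 0, 0, -35, 60], [0, 0, 0, 0, 0, -40, 60], [0, 0, 0, 0, 0, -40, 60], [0, 0, 0, 0, 0, -40, 60], [0, 0, 0, 0, 0, -40, 60]]
  ]
}}

```text
time: 6.28
position: [515.4, 134.6, 144.9]
tool_rot: [0.136, 0.991, -0.0, -0.0]
force: [0.6, 0.2, -1.1]
grip_width: 67.2
finger_force: 45.0
```

```bash
cat > feel.py <<'E'
from h import *
np.set_printoptions(precision=2,suppress=True)
F=[];P=[]
for i in range(6):
    p=snapshot("wrist"); s=get_state(); F.append(s["force"]);P.append(s["position"])
print(s["time"],"F",np.mean(F,0),np.std(F,0),"P",np.mean(P,0),s["grip_width"],s["finger_force"],s["wrist_torque"],s["tool_rot"])
save(p,"feel%d"%int(s["time"]*100))
E
python3 feel.py
```

```text
6.575 F [-0.19  0.18 -0.92] [0.51 0.23 0.38] P [515.54 134.6  145.11] 66.76735025555587 45.029959827661514 [-0.01  0.03 -0.01] [ 0.14  0.99 -0.   -0.  ]
```

```bash
ls pics; python3 - <<'E'
from h import *
p=snapshot("side");q=snapshot("wrist")
a=cv2.resize(p["pixels"][180:360,220:400],(400,400));b=cv2.resize(q["pixels"],(400,300));b=cv2.copyMakeBorder(b,0,100,0,0,0)
cv2.imwrite("pics/lift.png",cv2.cvtColor(cv2.hconcat([a,b]),cv2.COLOR_RGB2BGR)); print(get_state()["force"])
E
```

```text
c0.png
feel657.png
scene0.png
side0.png
w1.png
w2.png
w2_e.png
w3.png
w3_e.png
[-0.34167482 -0.55216894 -1.23051712]
```

View pics/lift.png

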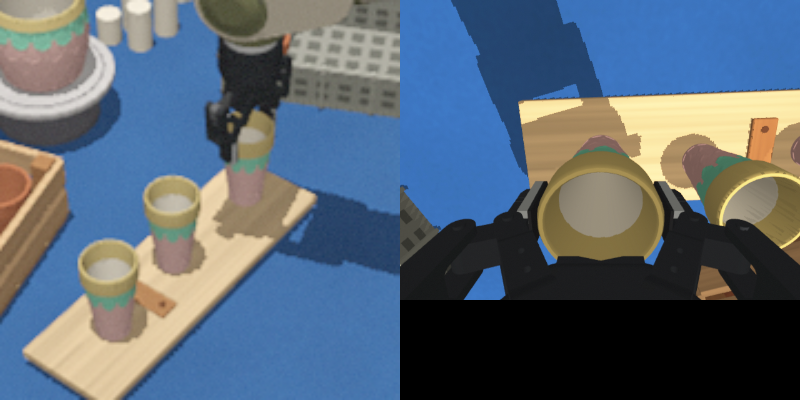

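The thin pot is in hand: about 1 N, and the picture shows it clear of the board. I'll carry it to the crate.

Emit:
{"method": "drive_tool", "body": {
  "motion": [
    [[0, 0, 0, 0, 0, -30, 60], [0, 0, 0, 0, -15, -70, 60], [0, 0, 0, -9, -50, -100, 60], [0, 0, 0, -20, -100, -120, 60], [0, 0, 0, -30, -155, -120, 60], [0, 0, 0, -41, -210, -120, 60], [0, 0, 0, -52, -265, -120, 60], [0, 0, 0, -63, -320, -120, 60], [0, 0, 0, -70, -355, -120, 60], [0, 0, 0, -74, -373, -120, 60]]
  ]
}}

```text
time: 7.92
position: [485.7, -246.0, 265.1]
tool_rot: [0.137, 0.991, 0.0, -0.0]
force: [0.1, 0.3, -2.0]
grip_width: 66.7
finger_force: 45.6
```

```bash
python3 look.py w4 crate crate_free second_a; python3 feel.py; python3 - <<'E'
from h import *
p=snapshot("scene");q=snapshot("side")
for o in("crate","crate_free","second_a"):
    for n,k in(("scene",p),("side",q)):
        for r in tip_of(o,k)[:2]: print(o,n,r["conf"],onz(k,r["uv"],6))
E
```

```text
7.925 [ 485.7 -246.   265.1] [ 0.1  1.   0.  -0. ] [ 0.1  0.3 -2. ]
cam [ 416.4 -226.7  407.7] 374.3056684431589
crate tip [338.4 234.2] 0.69 [ 537.2 -240.     0. ]
crate sil [326.3 189.6 343.4 308.6] 0.69 44881
crate_free tip [313.3 194.9] 0.59 [ 485.  -254.4    6. ]
crate_free sil [325.6 189.1 347.6 311.2] 0.6 45447
second_a tip [408.8 282.6] 0.57 [ 617.3 -175.5    0. ]
second_a sil [427.8 292.6  71.8  56.3] 0.81 1594
8.575 F [ 0.07 -0.17 -1.14] [0.45 0.36 0.44] P [ 486.16 -243.89  265.43] 66.98662485502531 45.60926204547286 [-0.01  0.05  0.01] [0.14 0.99 0.   0.  ]
crate scene 0.6 [ 535.84822941 -230.32215175    6.        ]
crate scene 0.32 [ 584.17796627 -550.86250666    6.        ]
crate side 0.87 [ 522.92970521 -228.84201134    6.        ]
crate_free scene 0.57 [ 488.85212194 -245.99952582    6.        ]
crate_free side 0.96 [ 470.13666454 -245.45594189    6.        ]
second_a scene 0.95 [ 624.33579742 -174.52187579    6.        ]
second_a scene 0.69 [ 632.17683758 -277.40192174    6.        ]
second_a side 0.55 [ 637.00914679 -286.85144049    6.        ]
second_a side 0.53 [ 608.18068894 -190.58099468    6.        ]
```

View pics/w4.png

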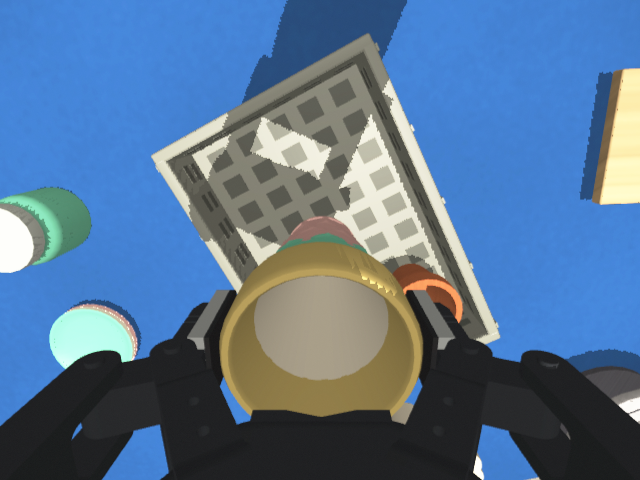

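The crate's free area is right below the pot: inner corners at (370,38) and (155,157), the nearest second at (428,293). I'll lower it most of the way, then creep.

Emit:
{"method": "drive_tool", "body": {
  "motion": [
    [[0, 0, 0, 0, -4, 40, 60], [0, 0, 0, 0, -4, 80, 60], [0, 0, 0, 0, -4, 115, 60], [0, 0, 0, 0, -4, 142, 60], [0, 0, 0, 0, -4, 160, 60], [0, 0, 0, 0, -4, 170, 60], [0, 0, 0, 0, -4, 175, 60], [0, 0, 0, 0, -4, 175, 60], [0, 0, 0, 0, -4, 175, 60]]
  ]
}}

```text
time: 10.1
position: [485.2, -248.6, 90.9]
tool_rot: [0.136, 0.991, -0.0, 0.0]
force: [-0.6, -0.3, -0.9]
grip_width: 67.0
finger_force: 45.6
```

```bash
python3 feel.py
```

```text
10.4 F [-0.29  0.03 -1.58] [0.42 0.37 0.27] P [ 485.06 -248.47   90.67] 66.77954659089205 45.60347277671099 [0.02 0.01 0.04] [ 0.14  0.99 -0.    0.  ]
```

Expected contact is near TCP z 83.8, so there are about 7 mm to go.

Emit:
{"method": "drive_tool", "body": {
  "motion": [
    [[0, 0, 0, 0, 0, 2, 60], [0, 0, 0, 0, 0, 4, 60], [0, 0, 0, 0, 0, 5, 60], [0, 0, 0, 0, 0, 6, 60], [0, 0, 0, 0, 0, 6.5, 60], [0, 0, 0, 0, 0, 6.5, 60], [0, 0, 0, 0, 0, 6.5, 60]]
  ]
}}

```text
time: 11.28
position: [484.9, -248.3, 83.9]
tool_rot: [0.136, 0.991, -0.0, 0.0]
force: [-0.4, 1.1, -0.2]
grip_width: 67.0
finger_force: 45.7
```

```bash
python3 feel.py
```

```text
11.575 F [-0.24  0.1   0.16] [0.48 0.45 0.66] P [ 484.96 -248.38   83.88] 66.72813793547321 45.694029070436954 [0.1  0.01 0.02] [ 0.14  0.99 -0.    0.  ]
```

Emit:
{"method": "drive_tool", "body": {
  "motion": [
    [[0, 0, 0, 0, 0, 0.5, 60], [0, 0, 0, 0, 0, 0.5, 60]]
  ]
}}

```text
time: 11.82
position: [485.2, -248.5, 83.8]
tool_rot: [0.136, 0.991, -0.0, 0.0]
force: [-0.1, 1.2, 4.4]
grip_width: 67.0
finger_force: 46.1
```

Emit:
{"method": "drive_tool", "body": {
  "motion": [
    [[0, 0, 0, 0, 0, 0, 80], [0, 0, 0, 0, 0, 0, 100], [0, 0, 0, 0, 0, 0, 100], [0, 0, 0, 0, 0, 0, 100], [0, 0, 0, 0, 0, -15, 100], [0, 0, 0, 0, 0, -50, 100], [0, 0, 0, 0, 0, -100, 100], [0, 0, 0, 0, 0, -155, 100], [0, 0, 0, 0, 0, -180, 100]]
  ]
}}

```text
time: 12.95
position: [485.3, -248.6, 267.7]
tool_rot: [0.136, 0.991, -0.002, 0.002]
force: [0.3, 0.1, 0.2]
grip_width: 85.4
finger_force: 0.0
```

```bash
python3 feel.py; python3 - <<'E'
from h import *
p=snapshot("wrist")
for r in tip_of("pot_a",p)[:2]: print(r["conf"],onz(p,r["uv"],6))
c=cv2.resize(p["pixels"],(400,300));cv2.imwrite("pics/cr.png",cv2.cvtColor(c,cv2.COLOR_RGB2BGR))
E
```

```text
13.25 F [-0.08  0.08  0.6 ] [0.32 0.57 1.48] P [ 485.05 -248.44  264.85] 85.49396731109121 0.0 [-0.02  0.01  0.01] [ 0.14  0.99  0.   -0.  ]
0.69 [ 488.08449708 -246.33484687    6.        ]
```

View pics/cr.png

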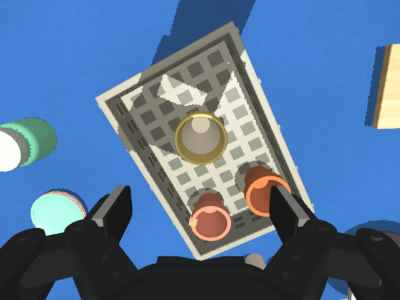

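The pot stands in the free part of the crate at (200,138) with the seconds untouched. Next I'll hover over B to register its rim in the same tool-relative view.

Emit:
{"method": "drive_tool", "body": {
  "motion": [
    [[0, 0, 0, 4, 35, 0, 100], [0, 0, 0, 10, 90, 0, 100], [0, 0, 0, 17, 150, 0, 100], [0, 0, 0, 24, 210, 0, 100], [0, 0, 0, 31, 270, 0, 100], [0, 0, 0, 37, 330, 0, 100], [0, 0, 0, 44, 390, 0, 100], [0, 0, 0, 50, 445, 0, 100], [0, 0, 0, 55, 489, 0, 100], [0, 0, 0, 55, 489, 0, 100]]
  ]
}}

```text
time: 14.6
position: [563.7, 239.8, 261.9]
tool_rot: [0.135, 0.991, -0.0, -0.001]
force: [-0.8, -0.2, -0.6]
grip_width: 85.5
finger_force: 0.0
```

```bash
python3 feel.py; python3 near.py w5 563.5 237.5 585.5 362; python3 -c "
from h import *
p=snapshot('wrist')
for r in tip_of('pot_a',p)[:3]: print(r['uv'],r['conf'],onz(p,r['uv'],28))"
```

```text
14.9 F [ 0.15 -0.1   0.12] [0.29 0.21 0.45] P [564.12 236.76 262.84] 85.47389925482256 0.0 [ 0.03 -0.03  0.03] [ 0.14  0.99 -0.    0.  ]
14.9 [564.3 236.3 263.4] [ 0.1  1.  -0.   0. ] [0.5 0.1 0.3] 85.47389925482256
exp (np.float64(322.51060419952375), np.float64(225.56376134185103)) ell [322.  220.2] [ 95.7 110.9] expdiam 93.47293302935756 xy@143 [559.6 238.2 143. ] ray [ 0.2 -0.1 -1. ] cam [495.  255.5 406. ]
exp (np.float64(497.7730201315925), np.float64(208.4457319638356)) ell [497.9 206.5] [ 92.1 102.2] expdiam 94.73315245513687 xy@143 [584.1 362.3 143. ] ray [ 0.3  0.4 -1. ] cam [495.  255.5 406. ]
[449.5, 184.0] 0.85 [586.55332438 365.31462948  28.        ]
[325.9, 195.0] 0.58 [563.33809392 241.82876471  28.        ]
```

Emit:
{"method": "drive_tool", "body": {
  "motion": [
    [[0, 0, 0, 0, 1, 50, 100], [0, 0, 0, 0, 1, 95, 100], [0, 0, 0, 0, 1, 130, 100], [0, 0, 0, 0, 1, 150, 100], [0, 0, 0, 0, 1, 156, 100], [0, 0, 0, 0, 1, 156, 100], [0, 0, 0, 0, 1, 156, 100]]
  ]
}}

```text
time: 15.92
position: [565.0, 238.3, 108.4]
tool_rot: [0.136, 0.991, 0.0, 0.001]
force: [0.0, -0.2, -0.3]
grip_width: 85.4
finger_force: 0.0
```

```bash
python3 feel.py; python3 - <<'E'
from h import *
p=snapshot("wrist"); save(p,"regB"); im=p["pixels"]; print(get_state()["position"])
w3=cv2.cvtColor(cv2.imread("pics/w3.png"),cv2.COLOR_BGR2RGB)
for i in (w3,im):
    h=cv2.cvtColor(i,cv2.COLOR_RGB2HSV)
    for r in (330,345):
        m=(h[r,:,0]>=19)&(h[r,:,0]<=28)&(h[r,:,1]>120); c=np.where(m[205:430])[0]+205; print(r,c.min(),c.max(),h[r,c[3]],h[r,c[-3]])
    print("col",[ (r,h[r,315].tolist()) for r in range(235,285,4)])
E
```

```text
16.225 F [-0.07  0.2  -0.08] [0.56 0.44 0.61] P [564.7  238.31 107.93] 85.46153651276711 0.0 [ 0.05 -0.01  0.02] [0.14 0.99 0.   0.  ]
[564.5171509  238.25815009 107.45009354]
330 212 410 [ 22 129 148] [ 22 128 131]
345 210 412 [ 22 131 162] [ 22 128 138]
col [(235, [75, 104, 120]), (239, [75, 105, 117]), (243, [22, 127, 122]), (247, [22, 127, 122]), (251, [22, 129, 123]), (255, [22, 126, 125]), (259, [22, 129, 127]), (263, [22, 128, 138]), (267, [22, 128, 161]), (271, [21, 129, 166]), (275, [21, 47, 172]), (279, [22, 49, 152]), (283, [21, 49, 152])]
330 235 429 [ 22 128 146] [ 22 129 138]
345 233 429 [ 22 132 151] [ 22 131 152]
col [(235, [6, 74, 117]), (239, [75, 105, 107]), (243, [34, 84, 97]), (247, [22, 129, 111]), (251, [22, 126, 113]), (255, [23, 131, 113]), (259, [22, 127, 114]), (263, [22, 129, 119]), (267, [22, 130, 131]), (271, [22, 129, 152]), (275, [21, 130, 145]), (279, [20, 48, 137]), (283, [20, 47, 136])]
```

View pics/regB.png

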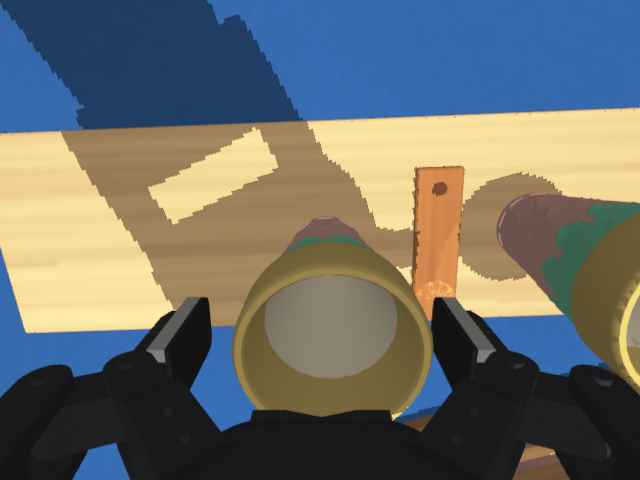

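B's rim spans columns 233–433 (centre 333), so B is about 3.9 mm towards +y of the tool. The rib at (440,240) is untouched. Now over to C.

Emit:
{"method": "drive_tool", "body": {
  "motion": [
    [[0, 0, 0, 0, 0, -40, 100], [0, 0, 0, 0, 0, -75, 100], [0, 0, 0, 4, 35, -85, 100], [0, 0, 0, 9, 85, -85, 100], [0, 0, 0, 13, 127, -85, 100], [0, 0, 0, 13, 127, -80, 100], [0, 0, 0, 13, 127, -50, 100], [0, 0, 0, 13, 127, -15, 100], [0, 0, 0, 13, 127, 0, 100], [0, 0, 0, 13, 127, 0, 100]]
  ]
}}

```text
time: 17.52
position: [586.2, 363.5, 107.0]
tool_rot: [0.137, 0.991, -0.0, -0.001]
force: [-0.2, 0.8, 0.7]
grip_width: 85.4
finger_force: 0.0
```

```bash
cat > rim2.py <<'E'
from h import *
import sys
def fit(im):
    h=cv2.cvtColor(im,cv2.COLOR_RGB2HSV)
    ext=[]
    for r in range(325,356,5):
        m=(h[r,:,0]>=19)&(h[r,:,0]<=28)&(h[r,:,1]>118); c=np.where(m[196:450])[0]+196; ext.append((c.min(),c.max()))
    ext=np.array(ext); mid=ext.mean(1)
    cc=int(np.median(mid)); col=h[:,cc]
    rows=[r for r in range(230,320) if col[r,1]>118 and 19<=col[r,0]<=28]
    return ext.tolist(),mid.mean(),cc,min(rows),[r for r in rows if r+1 not in rows][0]
if __name__=="__main__":
    for n in sys.argv[1:]:
        p=snapshot("wrist") if not n.endswith("png") else None
        if p: save(p,n)
        im=p["pixels"] if p else cv2.cvtColor(cv2.imread(n),cv2.COLOR_BGR2RGB)
        print(n,*fit(im))
E
python3 feel.py; python3 rim2.py pics/w3.png pics/feel657.png pics/regB.png regC
```

```text
17.825 F [0.04 0.13 0.02] [0.33 0.4  0.57] P [586.82 364.1  108.68] 85.23784335505556 0.0 [ 0.03  0.02 -0.01] [0.14 0.99 0.   0.  ]
pics/w3.png [[214, 409], [212, 410], [211, 411], [211, 412], [210, 412], [210, 412], [211, 411]] 311.14285714285717 311 241 272
pics/feel657.png [[223, 418], [221, 419], [220, 421], [220, 422], [219, 422], [220, 422], [220, 421]] 320.57142857142856 320 243 274
pics/regB.png [[236, 428], [235, 430], [234, 431], [234, 432], [233, 432], [233, 432], [233, 431]] 332.42857142857144 332 243 273
regC [[228, 423], [227, 425], [227, 425], [227, 425], [227, 425], [227, 425], [228, 424]] 325.92857142857144 326 237 267
```

Emit:
{"method": "drive_tool", "body": {
  "motion": [
    [[0, 0, 0, 2, 2, 1, 100], [0, 0, 0, 2, 2, 1, 100], [0, 0, 0, 2, 2, 1, 100], [0, 0, 0, 2, 2, 1, 60], [0, 0, 0, 2, 2, 1, 60], [0, 0, 0, 2, 2, 1, 60], [0, 0, 0, 2, 2, 1, 60]]
  ],
  "grip_force": 40
}}

```text
time: 18.75
position: [585.2, 366.5, 106.8]
tool_rot: [0.137, 0.991, 0.0, 0.0]
force: [0.9, -0.6, 5.3]
grip_width: 66.7
finger_force: 45.8
```

```bash
python3 feel.py; python3 rim2.py regC2
```

```text
19.05 F [ 1.14 -0.62  5.27] [0.73 0.44 0.6 ] P [585.2  366.5  106.78] 66.86442144983776 45.85868825437501 [-0.21 -0.13  0.01] [0.14 0.99 0.   0.  ]
regC2 [[224, 417], [223, 418], [221, 419], [221, 420], [221, 421], [221, 420], [221, 420]] 320.5 320 245 276
```

Emit:
{"method": "drive_tool", "body": {
  "motion": [
    [[0, 0, 0, 0, 0, -3, 60], [0, 0, 0, 0, 0, -12, 60], [0, 0, 0, 0, 0, -35, 60], [0, 0, 0, 0, 0, -70, 60], [0, 0, 0, 0, 0, -105, 60], [0, 0, 0, 0, 0, -130, 60], [0, 0, 0, 0, 0, -135, 60], [0, 0, 0, 0, 0, -135, 60], [0, 0, 0, 0, 0, -135, 60]]
  ]
}}

```text
time: 20.23
position: [584.5, 366.4, 239.7]
tool_rot: [0.136, 0.991, -0.001, -0.001]
force: [0.2, -0.3, -3.9]
grip_width: 66.5
finger_force: 45.9
```

```bash
python3 feel.py; python3 rim2.py heldC
```

```text
20.525 F [-0.13 -0.18 -3.1 ] [0.17 0.43 0.49] P [584.74 366.44 240.5 ] 66.87638200684653 45.88681706576608 [ 0.03  0.03 -0.01] [ 0.14  0.99 -0.   -0.  ]
heldC [[224, 417], [223, 418], [221, 420], [221, 420], [220, 421], [221, 420], [221, 420]] 320.5 320 245 276
```

C weighs 3.1 N, a good pot. I'll move it over B.

Emit:
{"method": "drive_tool", "body": {
  "motion": [
    [[0, 0, 0, -3, -20, 0, 60], [0, 0, 0, -7, -55, 0, 60], [0, 0, 0, -11, -90, 0, 60], [0, 0, 0, -13, -115, 0, 60], [0, 0, 0, -14.4, -124.8, 0, 60], [0, 0, 0, -14.4, -124.8, 0, 60], [0, 0, 0, -14.4, -124.8, 0, 60], [0, 0, 0, -14.4, -124.8, 0, 60]]
  ]
}}

```text
time: 21.58
position: [565.0, 243.2, 241.1]
tool_rot: [0.136, 0.991, 0.0, -0.0]
force: [0.3, -0.1, -2.8]
grip_width: 66.8
finger_force: 46.2
```

```bash
python3 feel.py; python3 - <<'E'
from h import *
im=[]
for n,(x,y,z) in (("scene",(565,242,200)),("side",(565,242,200))):
    p=snapshot(n);u,v=map(int,proj(p,(x,y,z)));im.append(cv2.resize(p["pixels"][v-40:v+60,u-50:u+50],(390,390),interpolation=cv2.INTER_CUBIC))
cv2.imwrite("pics/nest.png",cv2.cvtColor(cv2.hconcat(im),cv2.COLOR_RGB2BGR))
E
```

```text
21.875 F [-0.15 -0.37 -3.39] [0.48 0.4  0.16] P [564.99 242.82 241.18] 66.854415923424 46.232658626977354 [ 0.05  0.03 -0.03] [ 0.14  0.99 -0.   -0.  ]
```

View pics/nest.png

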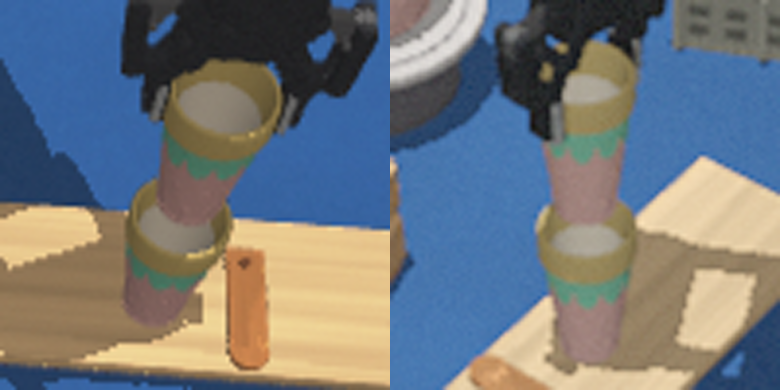

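C hangs coaxially above B in both views. I'll lower it to just above the expected contact range.

Emit:
{"method": "drive_tool", "body": {
  "motion": [
    [[0, 0, 0, 0, -0.5, 15, 60], [0, 0, 0, 0, -0.5, 32, 60], [0, 0, 0, 0, -0.5, 48, 60], [0, 0, 0, 0, -0.5, 60, 60], [0, 0, 0, 0, -0.5, 68, 60], [0, 0, 0, 0, -0.5, 71, 60], [0, 0, 0, 0, -0.5, 71, 60], [0, 0, 0, 0, -0.5, 71, 60]]
  ]
}}

```text
time: 22.98
position: [565.1, 242.0, 170.8]
tool_rot: [0.136, 0.991, 0.0, 0.0]
force: [0.6, 0.5, -2.6]
grip_width: 67.0
finger_force: 46.2
```

```bash
python3 feel.py
```

```text
23.275 F [ 0.03 -0.18 -3.29] [0.48 0.4  0.6 ] P [564.98 242.01 170.58] 66.85782895937707 46.22698582126759 [-0.02  0.03 -0.05] [0.14 0.99 0.   0.  ]
```

Emit:
{"method": "drive_tool", "body": {
  "motion": [
    [[0, 0, 0, 0, 0, 1.5, 60], [0, 0, 0, 0, 0, 3, 60], [0, 0, 0, 0, 0, 4.5, 60], [0, 0, 0, 0, 0, 6, 60], [0, 0, 0, 0, 0, 6, 60], [0, 0, 0, 0, 0, 6, 60]]
  ]
}}

```text
time: 24.02
position: [564.9, 242.0, 164.3]
tool_rot: [0.136, 0.991, 0.0, 0.0]
force: [-0.4, 0.5, -3.5]
grip_width: 66.8
finger_force: 46.2
```

```bash
python3 feel.py
```

```text
24.325 F [-0.16  0.19 -2.97] [0.32 0.23 0.22] P [564.9  242.   164.35] 66.6475651757142 46.22608236735687 [-0.03  0.01  0.05] [0.14 0.99 0.   0.  ]
```

Emit:
{"method": "drive_tool", "body": {
  "motion": [
    [[0, 0, 0, 0, 0, 1, 60], [0, 0, 0, 0, 0, 2, 60], [0, 0, 0, 0, 0, 3, 60], [0, 0, 0, 0, 0, 3, 60], [0, 0, 0, 0, 0, 3, 60]]
  ]
}}

```text
time: 24.95
position: [564.9, 242.0, 161.3]
tool_rot: [0.136, 0.991, 0.0, 0.0]
force: [-0.7, -0.4, -3.4]
grip_width: 66.7
finger_force: 46.2
```

Emit:
{"method": "drive_tool", "body": {
  "motion": [
    [[0, 0, 0, 0, 0, 0.5, 60], [0, 0, 0, 0, 0, 1, 60], [0, 0, 0, 0, 0, 1, 60], [0, 0, 0, 0, 0, 1, 60]]
  ]
}}

```text
time: 25.45
position: [564.9, 242.0, 160.3]
tool_rot: [0.136, 0.991, 0.0, 0.0]
force: [-0.1, 1.1, -3.4]
grip_width: 66.9
finger_force: 46.2
```

```bash
python3 feel.py
```

```text
25.75 F [ 0.37  0.23 -2.99] [0.47 0.54 0.61] P [564.88 241.98 160.29] 66.9945221598128 46.23271024553105 [ 0.02 -0.04  0.03] [ 0.14  0.99 -0.    0.  ]
```

Emit:
{"method": "drive_tool", "body": {
  "motion": [
    [[0, 0, 0, 0, 0, 0.5, 60], [0, 0, 0, 0, 0, 1, 60], [0, 0, 0, 0, 0, 1.5, 60], [0, 0, 0, 0, 0, 1.5, 60], [0, 0, 0, 0, 0, 1.5, 60]]
  ]
}}

```text
time: 26.38
position: [564.9, 242.0, 158.8]
tool_rot: [0.136, 0.991, 0.0, 0.0]
force: [-0.1, 0.6, -2.4]
grip_width: 66.5
finger_force: 46.2
```

```bash
python3 feel.py
```

```text
26.675 F [ 0.29  0.21 -3.45] [0.49 0.55 0.64] P [564.89 241.99 158.79] 66.5514724026156 46.235630318988115 [ 0.06 -0.11  0.02] [ 0.14  0.99  0.   -0.  ]
```

Emit:
{"method": "drive_tool", "body": {
  "motion": [
    [[0, 0, 0, 0, 0, 0.5, 60], [0, 0, 0, 0, 0, 1, 60], [0, 0, 0, 0, 0, 1, 60], [0, 0, 0, 0, 0, 1, 60]]
  ]
}}

```text
time: 27.18
position: [565.2, 242.1, 158.5]
tool_rot: [0.137, 0.991, 0.0, 0.001]
force: [-0.4, 0.0, 5.7]
grip_width: 66.8
finger_force: 46.8
```

```bash
python3 feel.py
```

```text
27.475 F [-0.06  0.16  5.41] [0.52 0.41 0.17] P [565.17 242.04 158.45] 66.75994983017587 46.80993581365328 [-0.05  0.12 -0.06] [0.14 0.99 0.   0.  ]
```

The walls met at 51.7 mm. I'll ease the press slightly, then let go.

Emit:
{"method": "drive_tool", "body": {
  "motion": [
    [[0, 0, 0, 0, 0, -0.4, 60], [0, 0, 0, 0, 0, -0.4, 60]]
  ]
}}

```text
time: 27.72
position: [565.1, 242.1, 158.5]
tool_rot: [0.136, 0.991, 0.0, 0.0]
force: [0.8, 0.5, 4.9]
grip_width: 66.6
finger_force: 46.7
```

Emit:
{"method": "drive_tool", "body": {
  "motion": [
    [[0, 0, 0, 0, 0, -0.7, 60], [0, 0, 0, 0, 0, -0.7, 60]]
  ]
}}

```text
time: 27.98
position: [564.8, 242.0, 158.5]
tool_rot: [0.136, 0.991, 0.0, -0.0]
force: [-0.1, 1.4, -0.8]
grip_width: 67.0
finger_force: 46.5
```

```bash
python3 feel.py
```

```text
28.275 F [ 1.11  0.88 -0.85] [0.5  0.38 0.68] P [564.76 242.01 158.54] 66.98019226582201 46.323996353312396 [ 0.37 -0.24  0.01] [ 0.14  0.99 -0.   -0.  ]
```

The load is nearly all on the pot below. I'll release and rise.

Emit:
{"method": "drive_tool", "body": {
  "motion": [
    [[0, 0, 0, 0, 0, 0, 75], [0, 0, 0, 0, 0, 0, 85], [0, 0, 0, 0, 0, 0, 100], [0, 0, 0, 0, 0, 0, 100], [0, 0, 0, 0, 0, 0, 100], [0, 0, 0, 0, 0, -15, 100], [0, 0, 0, 0, 0, -45, 100], [0, 0, 0, 0, 0, -90, 100], [0, 0, 0, 0, 0, -130, 100], [0, 0, 0, 0, 0, -130, 100]]
  ]
}}

```text
time: 29.52
position: [565.7, 242.2, 293.4]
tool_rot: [0.136, 0.991, 0.001, 0.004]
force: [0.1, -0.4, 0.0]
grip_width: 85.4
finger_force: 0.0
```

```bash
python3 feel.py; python3 - <<'E'
from h import *
im=[]
for n,(x,y,z),w in (("scene",(565,242,120),50),("side",(565,242,120),50),("scene",(515,-235,50),75),):
    p=snapshot(n);u,v=map(int,proj(p,(x,y,z)));im.append(cv2.resize(p["pixels"][v-w:v+w,u-w:u+w],(260,260),interpolation=cv2.INTER_CUBIC))
cv2.imwrite("pics/end.png",cv2.cvtColor(cv2.hconcat(im),cv2.COLOR_RGB2BGR))
E
```

```text
29.825 F [-0.6  -0.22 -0.37] [0.31 1.   0.48] P [564.71 241.93 288.72] 85.46816947522166 0.0 [0.01 0.   0.05] [ 0.14  0.99 -0.   -0.  ]
```

View pics/end.png

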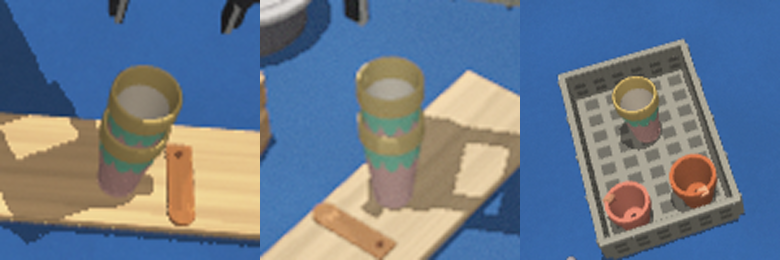

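The good pots are nested upright on the board (left and middle crops). The thin pot stands in the crate (right crop), the rib and seconds are in place, and the gripper is clear. Handing in.

```bash
python3 -c "
from cell import *
print(finish_job())"
```

```text
the job is handed in; nothing more can be done
None
```

The job is handed in: the thin pot (about 1 N by feel) stands upright in the seconds crate, and the two good ones are nested upright on the board with the upper about 52 mm above the lower; I weighed only the upper (about 3.1 N) and took the lower as good by elimination, and no verdict was returned.

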